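# Lock the model carriage with its locating pin

### The job

Lock the sliding carriage of the model fixture: take the blue-headed pin from the wooden stand and put it through the brass bushing, then, pressing only lightly, slide the carriage along with the pin until its tip finds the hole hidden under the carriage, and press it gently fully home, its head flush on the bushing. Never force the pin, and leave the red-headed pin and the other things on the bench where they are.

Things in the scene. Friction and masses are not known exactly. Their poses are not given: they have to be found in the camera images.
- base: fixed grey and aluminium fixture base, 116 x 304 x 42 mm tall; origin at the centre of its underside, long side along its y, z up. Inside it, covered by the carriage, lies a flat steel bed, its top 40 mm above the table, with one hidden hole. More than 35 N between pin and base (bed, hole, slug) counts as forcing the pin
- search_start (a point): point on the hidden bed straight under the bushing when joint carriage reads 0. The 10 mm hole lies 18 to 52 mm from here along the base's +y, where exactly differs each time and is not shown. A friction slug lies about flush in it: it stays put under the pin's own weight, sinks when the pin presses on it with more than 3 N, and stays down
- carriage (a joint): travel along the base's +y, 0 to 0.060 m (stops at both ends); starts at 0 to 0.012, stays where left, takes 2 N to slide. The carriage is an aluminium plate 100 x 230 x 12 mm on the base, its top 54 mm above the table; a dental cast is mounted at its -y end, its top 94 mm above the table, its near edge 85 mm from the bushing
- bush (a point): centre of the mouth of the brass bushing near the carriage's +y end (40 x 40 mm brass block, top 60 mm above the table, 18 mm thick, bore 10 mm with a 2.5 mm lead-in); moves with the carriage; between the bore's lower end and the bed is a 2 mm gap
- pin: loose pin, 50 g: steel shaft 8 mm in diameter, 36 mm long, tapered tip, blue square head 16 x 16 x 36 mm tall. Origin at the tip, z up to the head, x and y square to the head's sides. Starts upright in one of the stand's holes, head on the stand's top. With its tip on the bed the head's underside is 16 mm above the bushing; it goes down those 16 mm in the hole
- pin_collar (a point): centre of the underside of the blue pin's head, 36 mm above the tip; it rests on the bushing when the pin is home
- red_pin: red-headed pin, of the same head but an 18 mm shaft, in the other hole of the stand, 75 mm from the blue one; not needed
- stand: fixed wooden pin stand, 130 (x) x 50 (y) x 46 mm tall, origin at the centre of its underside; holes at x = +37.5 and -37.5 mm
- cast_a: loose cream stone dental cast, 62 x 50 x 36 mm, origin under its centre
- cast_b: loose white stone dental cast, 68 x 56 x 36 mm, origin under its centre
- spray: loose clear bottle with white cap, 34 mm in diameter, 125 mm tall, origin under its centre
- varnish: loose small bottle with white cap, 26 mm in diameter, 75 mm tall, origin under its centre
- jar: loose white jar with black cap, 76 mm in diameter, 115 mm tall, origin under its centre

How it is judged:
By the outcome, as a careful person would: the job done as asked, in the order asked, and still so for the second after the job is handed in, with the robot touching nothing.
It also fails if it takes over 64 s, if anything falls off the work surface, if the arm or the gripper's body presses on something with over 40 N, if the wrist force passes 120 N, or if a joint passes its speed limit or range.

### The arm

A 6-joint arm with a two-finger parallel gripper is mounted at the origin on the work surface. World frame = base frame: x ahead of the robot, y to its left, z up, the work surface at z = 0. Lengths are in m, angles in rad, forces in N, time in s.
With the tool pointing down it reaches from about 0.325 to 0.75 m from the base axis. Payload 7.6 kg.
Tool frame: the origin (TCP) lies midway between the tips of the shut fingers; the grasp point (between the pads) lies 19 mm behind it (r.hold_point_z is the distance from the TCP to the grasp point, in m); z points along the fingers, x is the direction in which the jaws open and shut, and the axes are right-handed (so a half turn about z gives the same grasp; the last joint's range is limited). The gripper opens to 85 mm and grips with 20 to 120 N. Pads are 22 mm wide; open, the fingers measure 114 mm over their backs; the gripper's body (76 mm by 85 mm) begins 54 mm behind the grasp point. The pads swing forward as they close: fully open they stand 13 mm farther back than shut.
Start: joints at [-1.263, 0.052, 1.401, -0, 1.689, -0.07], TCP at [0.194, -0.488, 0.231] pointing down, gripper open.
Joint ranges: [-2.9, 2.9], [-0.91, 2.17], [0.12, 2.37], [-1.06, 4.2], [0.26, 2.73], [-2.93, 2.93]. Speed limits (rad/s): [2.57, 2.57, 3.01, 3.14, 3.14, 3.14].

### API

Orientations are given as a unit quaternion [w, x, y, z].
In Python, from workcell import r gives the robot as it stands.
- The arm moves only by the shell command python3 -m inch 'ROWS' [FORCE]. ROWS is JSON, a list that holds one entry, the list of rows, each a list of 5 numbers: the finger opening in m, from 0 to 0.0854, then the shift along the tool's x, y, z in m, then the turn about the tool's z in rad. In form: [[[hand, tx, ty, tz, twist], ...]]. A call has exactly 8 rows; each row shifts and turns the commanded pose from where the row before left it, along the tool's axes as they then stand; what a row does not reach is not made up. A row lasts 1/12 s, in which the tool goes at most 41.7 mm and 7.16 degrees, less where a joint would pass 70% of its speed; a pose out of reach is approached as far as the arm can. A call with a gripper value outside its range is refused whole. The fingers move at their own pace and stop on an object; FORCE is the grip in N (left out, the last holds). Time passes only in rows, so rows that do not move let the fingers close, or fill a call up. It gives the time, the measured TCP pose, the force and the opening at its end, in the units of the state.
- r.read_state(): the state, without advancing time (a new reading comes with each control period).
- r.camera(name): name is "side" or "top" or "wrist"; returns a dict with "pixels" (400x640x3 uint8, red, green, blue), "camera_matrix" (3x3 intrinsics, pixels), "xyz" and "attitude" of the camera in the world. Camera axes: x right, y down, z forward; pixel columns grow to the right and rows downward; lengths in m; the calibration is good to about 2 mm. A picture is of the moment at which its call begins. There is no depth.
- r.job_done(): hands the job in, once; it reports no verdict.
The state is a dict: "time_s": time; "q": joint angles; "qvel": joint speeds; "joint_torque": joint torques, N m; "tcp_pos": TCP position; "ee_rot": TCP orientation; "contact_force": force on the tool from outside, world axes, zero at the start; "torque": the same for the moment, N m; "gripper_width": opening from 0.0 (shut) to 1.0 (fully open).
Only numpy, scipy, OpenCV 4.12 (cv2) and the standard library are available. Lean on these libraries where they do the work, as an engineer would, in place of code of your own. Each camera call takes 0.05 s, during which the arm holds its last target.

## Working session

There is one attempt and no reset: what is moved stays moved. The work goes in short steps, Python scripts to look and compute and a shell command to move; the robot and the scene stay as the last step left them, time stands still between calls to the robot, and variables do not carry over. Pictures are saved under pics/ and viewed, and the job is handed in when it is done.

```bash
mkdir -p pics; ls
python3 - <<'E'
from workcell import r
import cv2
for n in("side","top","wrist"):
    c=r.camera(n); cv2.imwrite(f"pics/{n}0.png",c["pixels"][:,:,::-1]); print(n,c["camera_matrix"],c["xyz"],c["attitude"])
print(r.read_state(), r.hold_point_z)
E
```

```text
pics
side [[369.85529101   0.         316.70435051]
 [  0.         369.85529101 202.53457088]
 [  0.           0.           1.        ]] [0.02594591 0.76813032 0.59714512] [ 0.16696769 -0.29249917  0.80743949 -0.48436298]
top [[467.24833415   0.         328.64829931]
 [  0.         467.24833415 201.34093733]
 [  0.           0.           1.        ]] [ 0.49635152 -0.00986587  1.56754113] [ 0.03356386 -0.69827658  0.7148048  -0.01836794]
wrist [[329.89182616   0.         321.38908599]
 [  0.         329.89182616 200.31903575]
 [  0.           0.           1.        ]] [ 0.26982154 -0.45704368  0.37359194] [ 0.13301415  0.81648213 -0.55436301 -0.0913554 ]
{'time_s': 0.15, 'q': array([-1.26330988e+00,  5.26772401e-02,  1.40147482e+00,  1.86223380e-05,
        1.68860804e+00, -7.03092908e-02]), 'qvel': array([ 0.00149184, -0.00176009, -0.00408142,  0.00029356,  0.00114513,
        0.00123297]), 'joint_torque': array([ 6.22460921e-04, -3.81952572e+01, -3.60423839e+01, -6.82557447e-05,
        4.60939060e-03, -3.33713251e-05]), 'tcp_pos': array([ 0.19361173, -0.48775432,  0.23068209]), 'ee_rot': array([-3.68288464e-04,  8.27307110e-01, -5.61749592e-01, -4.52969281e-04]), 'contact_force': array([ 0.38567235, -0.71046796,  0.28241206]), 'torque': array([ 0.04630407, -0.01791367,  0.08874839]), 'gripper_width': 0.9993221803903806} 0.0187
```

View pics/top0.png

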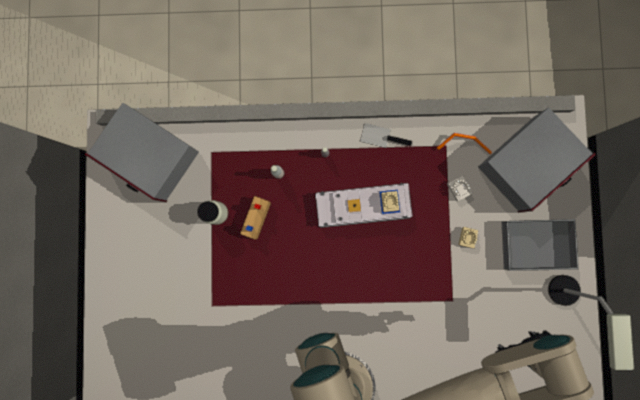

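View pics/side0.png

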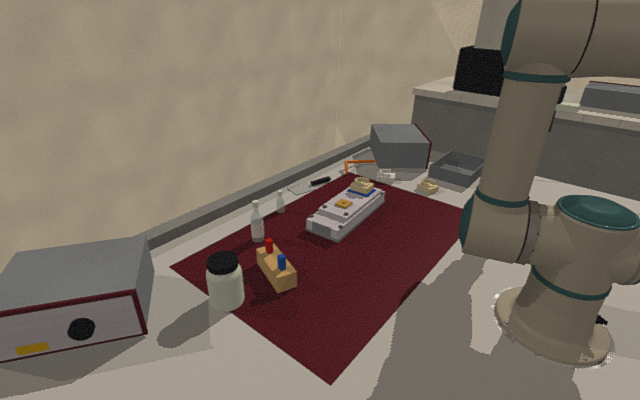

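View pics/wrist0.png

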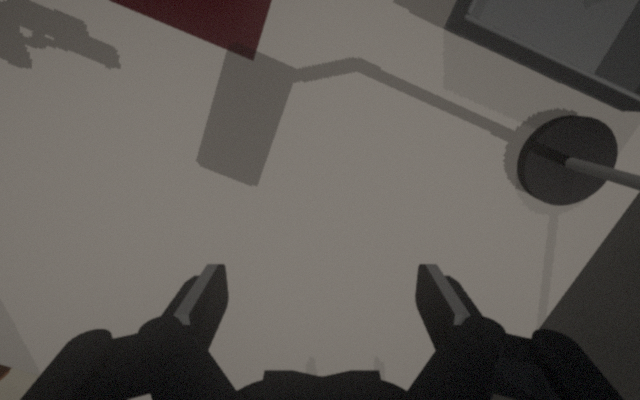

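The top view shows the blue head at about (249,228), red at (257,207), the bushing at (354,205), and the carriage cast at (391,201). Base +y points to image left. Next I measure these.

```bash
cat > h.py <<'E'
import numpy as np, cv2
from scipy.spatial.transform import Rotation as R
from workcell import r
def rot(q): return R.from_quat([q[1],q[2],q[3],q[0]]).as_matrix()
def ray(c,uv):
    d=np.linalg.inv(c["camera_matrix"])@np.array([uv[0],uv[1],1.]); return np.array(c["xyz"]),rot(c["attitude"])@d
def onplane(c,uv,z):
    o,d=ray(c,uv); return o+d*(z-o[2])/d[2]
def proj(c,p):
    q=c["camera_matrix"]@(rot(c["attitude"]).T@(np.array(p)-c["xyz"])); return q[:2]/q[2]
def tri(c1,u1,c2,u2):
    A=[];b=[]
    for c,u in((c1,u1),(c2,u2)):
        o,d=ray(c,u); d=d/np.linalg.norm(d); P=np.eye(3)-np.outer(d,d); A.append(P); b.append(P@o)
    return np.linalg.lstsq(np.vstack(A),np.hstack(b),rcond=None)[0]
def blobs(img,kind):
    h=cv2.cvtColor(img,cv2.COLOR_RGB2HSV)
    lo,hi={"blue":((105,120,50),(130,255,255)),"red":((0,200,110),(6,255,255)),"brass":((15,150,90),(30,255,255)),"wood":((8,80,90),(24,200,255))}[kind]
    m=cv2.inRange(h,lo,hi); n,l,s,c=cv2.connectedComponentsWithStats(m)
    return [(s[i][4],c[i].round(1),s[i][:4]) for i in range(1,n) if s[i][4]>8],m,l
E
python3 - <<'E'
from h import *
for n in("top","side"):
    c=r.camera(n)
    for k in("blue","red","brass","wood"):
        print(n,k,[(int(a),list(b),list(map(int,d))) for a,b,d in blobs(c["pixels"],k)[0]])
    im=c["pixels"][:,:,::-1]
    x,y,w,hh=(225,170,200,80) if n=="top" else (190,160,230,160)
    cv2.imwrite(f"pics/{n}_z.png",cv2.resize(im[y:y+hh,x:x+w],None,fx=800/w if n=="top" else 3.4,fy=800/w if n=="top" else 3.4,interpolation=cv2.INTER_CUBIC))
E
```

```text
top blue [(9, [np.float64(382.7), np.float64(211.7)], [382, 209, 3, 5]), (14, [np.float64(392.5), np.float64(211.6)], [386, 211, 14, 2]), (20, [np.float64(248.8), np.float64(228.0)], [246, 226, 6, 5])]
top red [(24, [np.float64(257.0), np.float64(206.1)], [254, 204, 7, 5])]
top brass [(114, [np.float64(353.9), np.float64(205.1)], [348, 200, 12, 11])]
top wood [(130, [np.float64(465.9), np.float64(140.6)], [437, 133, 55, 21]), (261, [np.float64(389.9), np.float64(201.1)], [382, 192, 17, 19]), (679, [np.float64(255.6), np.float64(217.2)], [241, 196, 30, 44]), (154, [np.float64(353.8), np.float64(205.1)], [347, 199, 14, 13]), (274, [np.float64(468.0), np.float64(237.2)], [459, 227, 19, 21])]
side blue [(50, [np.float64(361.8), np.float64(192.4)], [348, 189, 27, 8]), (102, [np.float64(281.3), np.float64(261.3)], [278, 254, 8, 16])]
side red [(22, [np.float64(268.2), np.float64(239.8)], [265, 238, 7, 5])]
side brass [(86, [np.float64(343.3), np.float64(203.2)], [336, 199, 16, 9]), (256, [np.float64(31.8), np.float64(348.2)], [15, 342, 34, 13])]
side wood [(46, [np.float64(354.5), np.float64(162.1)], [344, 160, 31, 14]), (15, [np.float64(348.4), np.float64(165.0)], [347, 162, 7, 10]), (16, [np.float64(366.5), np.float64(162.0)], [359, 162, 16, 1]), (284, [np.float64(361.6), np.float64(184.7)], [350, 177, 24, 17]), (205, [np.float64(427.6), np.float64(186.0)], [417, 179, 21, 15]), (108, [np.float64(342.9), np.float64(203.2)], [335, 199, 17, 10]), (1065, [np.float64(276.0), np.float64(269.1)], [256, 243, 41, 50]), (34, [np.float64(39.2), np.float64(344.4)], [25, 342, 25, 8]), (39, [np.float64(21.8), np.float64(350.9)], [14, 346, 22, 10]), (10, [np.float64(40.8), np.float64(350.4)], [37, 350, 9, 2])]
```

View pics/top_z.png

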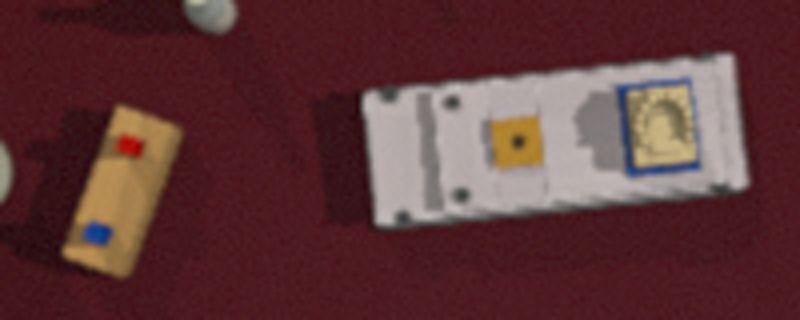

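View pics/side_z.png

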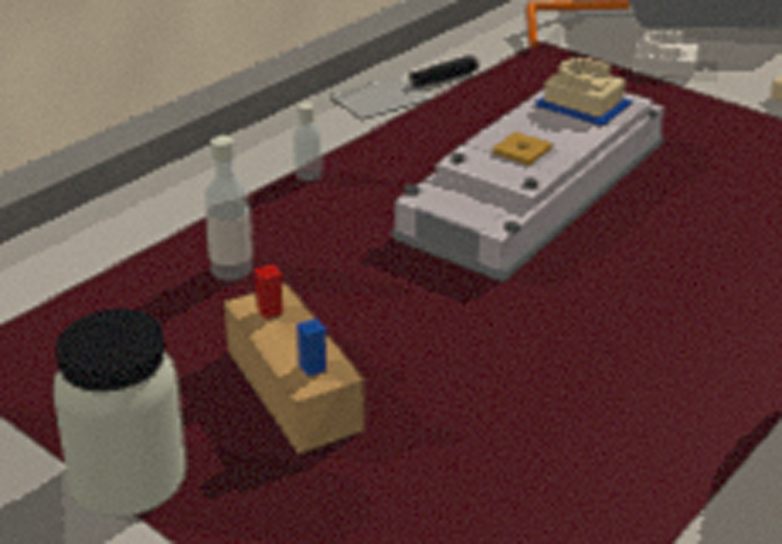

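Run:
```python
from h import *
c=r.camera("top");s=r.camera("side")
bt=onplane(c,(248.8,228),.08); rt=onplane(c,(257,206.1),.08)
print("blue top",bt,"tri",tri(c,(248.8,228),s,(281.3,261.3)))
print("red",rt,np.linalg.norm(bt-rt),"stand axis deg",np.degrees(np.arctan2(*(rt-bt)[1::-1])))
print("bush",onplane(c,(353.9,205.1),.06),"tri",tri(c,(353.9,205.1),s,(343.2,203.2)))
f=lambda u,v:onplane(c,(225+u/4,170+v/4),.042)
P=[f(*p) for p in((363,90),(376,228),(735,53),(748,187))]
for p in P: print(p)
for a,b in((2,0),(3,1)): d=P[a-0]-P[b]; d=-d; print("base y dir deg",np.degrees(np.arctan2(d[1],d[0])),np.linalg.norm(d))
bb,m,l=blobs(c["pixels"],"wood"); k=[i for i in range(1,l.max()+1) if 600<(l==i).sum()<800][0]
mm=((l==k)*255).astype(np.uint8); mm|=blobs(c["pixels"],"blue")[1]&0; 
cn=max(cv2.findContours(mm,0,1)[0],key=cv2.contourArea); re=cv2.minAreaRect(cn); print(re)
B=[onplane(c,p,.046) for p in cv2.boxPoints(re)]; 
for p in B: print(p)
b=cv2.boxPoints(re); e=B[1]-B[0];e2=B[2]-B[1]
for e in(e,e2): print(np.linalg.norm(e),np.degrees(np.arctan2(e[1],e[0])))
# stand holes check
print(np.mean(B,axis=0))
```

```text
blue top [0.527082   0.27766649 0.08      ] tri [0.52619544 0.27953576 0.06503834]
red [0.59648956 0.25061175 0.08      ] 0.07449408412337502 stand axis deg -21.29560027503161
bush [ 0.59353856 -0.05998386  0.06      ] tri [ 0.59262721 -0.06087452  0.05603793]
[0.63911813 0.06333759 0.042     ]
[0.52585049 0.05505009 0.042     ]
[ 0.66199338 -0.24168703  0.042     ]
[ 0.55218956 -0.24837717  0.042     ]
base y dir deg 94.28885465480212 0.30588118311768847
base y dir deg 94.96113674684557 0.3045683062458422
((255.24790954589844, 217.480712890625), (18.442392349243164, 41.22621536254883), 20.323137283325195)
[0.51021347 0.31507831 0.046     ]
[0.63569514 0.2668173  0.046     ]
[0.61324571 0.21020465 0.046     ]
[0.48811415 0.25868136 0.046     ]
0.13444245054442752 -21.03704448195668
0.06090131463314112 -111.63052213257882
[0.56181712 0.26269541 0.046     ]
```

```bash
cat >> h.py <<'E'
def go(x,y,z,yaw=None):
    s=r.read_state(); M=rot(s["ee_rot"]); d=M.T@(np.array([x,y,z])-s["tcp_pos"])
    yw=np.degrees(np.arctan2(M[1,0],M[0,0]))
    print("t",s["time_s"],"tcp",s["tcp_pos"].round(4),"yaw",yw.round(2),"zaxis",M[:,2].round(4),"F",s["contact_force"].round(2),"grip",round(s["gripper_width"]*.0854,4))
    print("tool delta mm",(d*1000).round(2),end=" ")
    if yaw is not None: print("twist rad",round(np.radians(-(yaw-yw)),4),end="")
    print()
E
python3 -m inch '[[[0.05,0,0,0,-0.117],[0.05,0,0,0,-0.117],[0.05,0,0,0,-0.117],[0.05,0,0,0,-0.117],[0.05,0,0,0,-0.117],[0.05,0,0,0,-0.117],[0.05,0,0,0,-0.117],[0.05,0,0,0,0]]]' 60
python3 -c "
from h import *
go(.526,.2795,.2,-21.2)"
```

```text
time_s: 1.02
tcp_pos: [0.1937, -0.488, 0.2313]
ee_rot: [-0.0, 0.983, -0.184, 0.0]
contact_force: [-0.4, 0.5, -0.3]
gripper_width: 0.585
t 1.0167 tcp [ 0.1937 -0.488   0.2313] yaw -21.19 zaxis [ 0.  0. -1.] F [-0.38  0.52 -0.26] grip 0.05
tool delta mm [  32.37 -835.7    31.28] twist rad 0.0001
```

```bash
M='x'
python3 -m inch '[[[0.05,0.0014,-0.035,0,0],[0.05,0.0014,-0.035,0,0],[0.05,0.0014,-0.035,0,0],[0.05,0.0014,-0.035,0,0],[0.05,0.0014,-0.035,0,0],[0.05,0.0014,-0.035,0,0],[0.05,0.0014,-0.035,0,0],[0.05,0.0014,-0.035,0,0]]]'
python3 -m inch '[[[0.05,0.0014,-0.035,0,0],[0.05,0.0014,-0.035,0,0],[0.05,0.0014,-0.035,0,0],[0.05,0.0014,-0.035,0,0],[0.05,0.0014,-0.035,0,0],[0.05,0.0014,-0.035,0,0],[0.05,0.0014,-0.035,0,0],[0.05,0.0014,-0.035,0,0]]]'
python3 -c "
from h import *
go(.526,.2795,.2,-21.2)"
```

```text
time_s: 1.68
tcp_pos: [0.3067, -0.2299, 0.2315]
ee_rot: [0.0, 0.982, -0.188, 0.0]
contact_force: [0.8, -0.0, 0.3]
gripper_width: 0.585
time_s: 2.35
tcp_pos: [0.4195, 0.027, 0.2315]
ee_rot: [0.0, 0.982, -0.188, 0.0]
contact_force: [0.2, -0.1, 0.1]
gripper_width: 0.587
t 2.35 tcp [0.4195 0.027  0.2315] yaw -21.65 zaxis [ 9.e-04 -2.e-04 -1.e+00] F [ 0.18 -0.12  0.09] grip 0.0501
tool delta mm [   5.79 -274.01   31.55] twist rad -0.0079
```

```bash
python3 -m inch '[[[0.05,0.0008,-0.034,0.003,0],[0.05,0.0008,-0.034,0.003,0],[0.05,0.0008,-0.034,0.003,0],[0.05,0.0008,-0.034,0.003,0],[0.05,0.0008,-0.034,0.003,0],[0.05,0.0008,-0.034,0.003,0],[0.05,0.0008,-0.034,0.003,0],[0.05,0,0,0,0]]]'
python3 - <<'E'
from h import *
go(.526,.2795,.17,-21.2)
w=r.camera("wrist");cv2.imwrite("pics/w1.png",w["pixels"][:,:,::-1])
print(proj(w,(.526,.2795,.082)),[(int(a),b) for a,b,_ in blobs(w["pixels"],"blue")[0]],[(int(a),b,d) for a,b,d in blobs(w["pixels"],"red")[0]])
E
```

```text
time_s: 3.02
tcp_pos: [0.5115, 0.2489, 0.2076]
ee_rot: [0.0, 0.983, -0.186, -0.002]
contact_force: [-0.8, 1.2, -0.9]
gripper_width: 0.585
t 3.0167 tcp [0.5115 0.2489 0.2076] yaw -21.43 zaxis [-3.1e-03  1.0e-04 -1.0e+00] F [-0.77  1.23 -0.89] grip 0.05
tool delta mm [  2.39 -33.82  37.59] twist rad -0.004
[325.04450029 152.16500585] [(184, array([323.4, 153.5]))] []
```

View pics/w1.png

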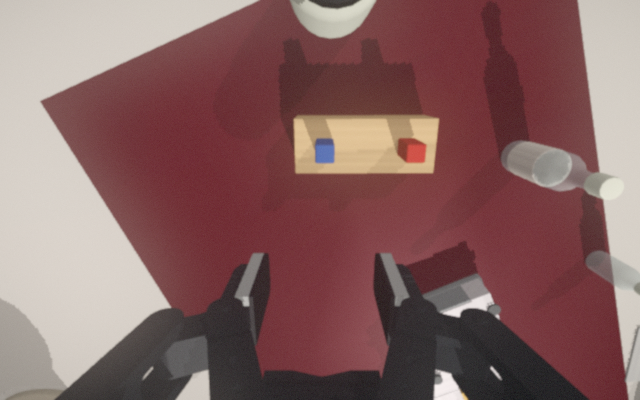

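Blue head at (324,150), red at (413,151). Stand edges are parallel to the jaw axis, so the yaw is right. Moving over the pin.

```bash
python3 -m inch '[[[0.05,0.0006,-0.008,0.01,0],[0.05,0.0006,-0.008,0.01,0],[0.05,0.0006,-0.009,0.01,0],[0.05,0.0006,-0.009,0.01,0],[0.05,0,0,0.01,-0.004],[0.05,0,0,0.01,0],[0.05,0,0,0.01,0],[0.05,0,0,0,0]]]'
python3 - <<'E'
from h import *
go(.526,.2795,.12,-21.2)
w=r.camera("wrist");im=w["pixels"][:,:,::-1].copy()
cv2.imwrite("pics/w2.png",im)
print(proj(w,(.526,.2795,.082)),proj(w,r.read_state()["tcp_pos"]),[(int(a),b,d) for a,b,d in blobs(w["pixels"],"blue")[0]])
E
```

```text
time_s: 3.73
tcp_pos: [0.5249, 0.2744, 0.1372]
ee_rot: [0.001, 0.983, -0.184, -0.002]
contact_force: [-0.0, 0.2, -0.1]
gripper_width: 0.589
t 3.7333 tcp [0.5249 0.2744 0.1372] yaw -21.24 zaxis [-0.0039 -0.002  -1.    ] F [-0.02  0.17 -0.11] grip 0.0503
tool delta mm [-0.72 -5.22 17.23] twist rad -0.0007
[320.91200233 215.95497162] [322.54291212 267.82083338] [(292, array([318.1, 218.3]), array([310, 208,  21,  19], dtype=int32))]
```

View pics/w2.png

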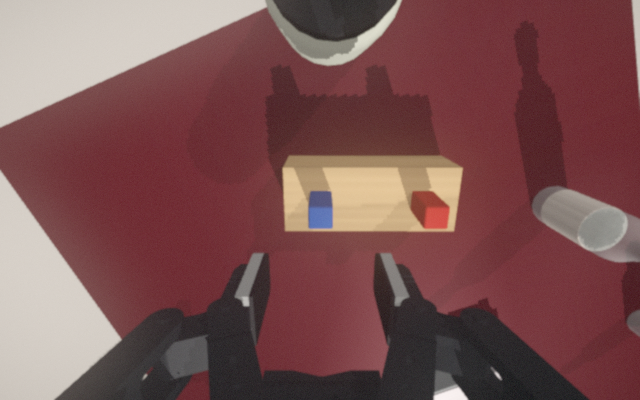

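Run:
```python
from h import *
w=r.camera("wrist");p=onplane(w,(320.5,217.8),.082);print(p)
go(p[0],p[1],.05,-21.2)
```

```text
[0.5255888  0.27813192 0.082     ]
t 3.8333 tcp [0.5258 0.275  0.14  ] yaw -21.23 zaxis [-6.e-04 -4.e-04 -1.e+00] F [-0.47 -0.02  0.1 ] grip 0.05
tool delta mm [-1.3  -2.94 89.97] twist rad -0.0006
```

```bash
python3 -m inch '[[[0.05,-0.0013,-0.0035,0.01,0],[0.05,0,0,0.015,0],[0.05,0,0,0.015,0],[0.05,0,0,0.015,0],[0.05,0,0,0.015,0],[0.05,0,0,0.01,0],[0.05,0,0,0.008,0],[0.05,0,0,0,0]]]'
python3 - <<'E'
from h import *
w=r.camera("wrist");im=w["pixels"][:,:,::-1].copy()
cv2.imwrite("pics/w3.png",im)
cv2.imwrite("pics/s3.png",cv2.resize(r.camera("side")["pixels"][200:320,200:360,::-1],None,fx=5,fy=5,interpolation=2))
go(.5256,.2783,.05,-21.2)
E
```

```text
time_s: 4.5
tcp_pos: [0.5252, 0.2788, 0.0505]
ee_rot: [0.001, 0.983, -0.184, -0.001]
contact_force: [0.6, 0.2, 0.3]
gripper_width: 0.586
t 4.6 tcp [0.5262 0.2793 0.0527] yaw -21.2 zaxis [ 6.e-04  2.e-04 -1.e+00] F [0.96 0.26 0.26] grip 0.0502
tool delta mm [-0.25  1.14  2.71] twist rad 0.0
```

View pics/w3.png

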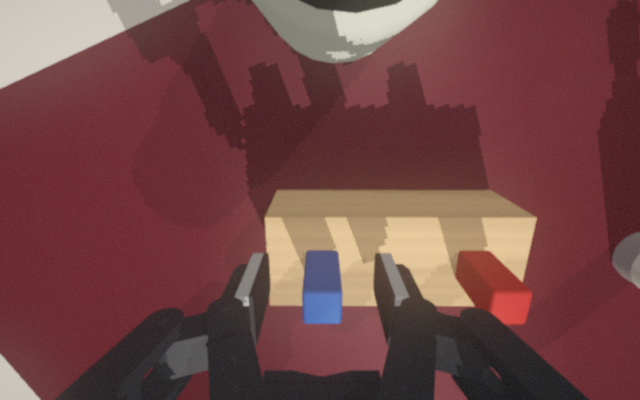

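View pics/s3.png

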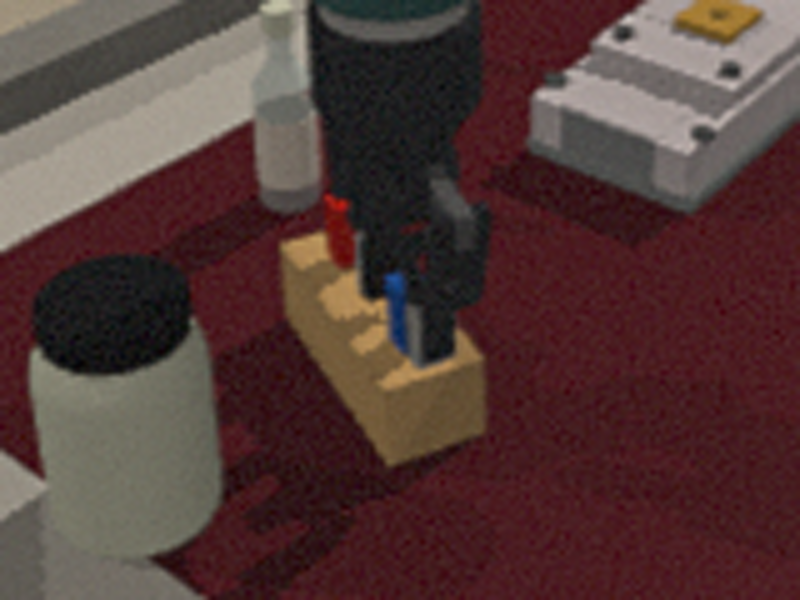

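```bash
python3 - <<'E'
from h import *
w=r.camera("wrist");p=onplane(w,(322,306),.082);print(p);go(p[0],p[1],.05)
E
python3 -m inch '[[[0.03,0,0,0.001,0],[0.01,0,0,0,0],[0.01,0,0,0,0],[0.01,0,0,0,0],[0.01,0,0,0,0],[0.01,0,0,0,0],[0.01,0,0,0,0],[0.01,0,0,0,0]]]' 60
python3 - <<'E'
from h import *
go(.5256,.2783,.05,-21.2)
E
```

```text
[0.52586718 0.2782142  0.082     ]
t 4.65 tcp [0.5265 0.2794 0.0533] yaw -21.2 zaxis [ 1.5e-03  6.0e-04 -1.0e+00] F [ 0.37 -0.1   0.84] grip 0.0499
tool delta mm [-0.21  1.33  3.25] 
time_s: 5.32
tcp_pos: [0.5264, 0.2793, 0.052]
ee_rot: [-0.0, 0.983, -0.184, 0.001]
contact_force: [-0.0, -0.1, 5.7]
gripper_width: 0.179
t 5.3167 tcp [0.5264 0.2793 0.052 ] yaw -21.2 zaxis [ 1.2e-03  4.0e-04 -1.0e+00] F [-0.   -0.08  5.68] grip 0.0153
tool delta mm [-0.4   1.2   1.99] twist rad -0.0
```

```bash
python3 -m inch '[[[0.01,0,0,-0.004,0],[0.01,0,0,-0.008,0],[0.01,0,0,-0.012,0],[0.01,0,0,-0.014,0],[0.01,0,0,-0.014,0],[0.01,0,0,-0.014,0],[0.01,0,0,-0.01,0],[0.01,0,0,-0.004,0]]]' 60
python3 - <<'E'
from h import *
w=r.camera("wrist");im=w["pixels"][:,:,::-1].copy()
cv2.imwrite("pics/w4.png",im)
c=r.camera("side");cv2.imwrite("pics/s4.png",cv2.resize(c["pixels"][180:320,200:360,::-1],None,fx=4.2,fy=4.2,interpolation=2))
go(.5930,-.060,.132,4.6)
E
```

```text
time_s: 5.98
tcp_pos: [0.5267, 0.2794, 0.1339]
ee_rot: [-0.001, 0.983, -0.184, 0.001]
contact_force: [-0.7, -0.5, -0.8]
gripper_width: 0.174
t 6.0833 tcp [0.5263 0.2793 0.1324] yaw -21.2 zaxis [ 1.5e-03  5.0e-04 -1.0e+00] F [-0.46 -0.17  0.29] grip 0.0149
tool delta mm [1.8484e+02 2.9220e+02 2.7000e-01] twist rad -0.4503
```

View pics/w4.png

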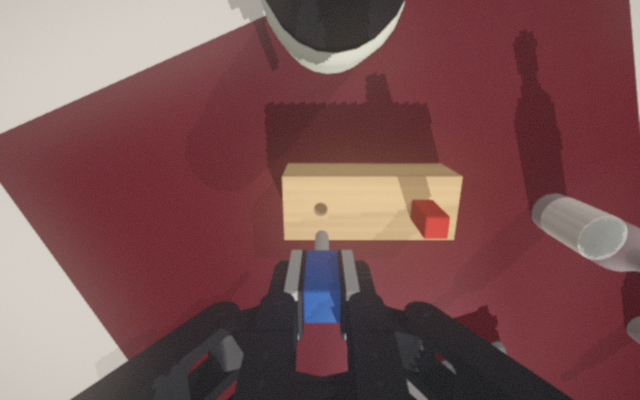

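View pics/s4.png

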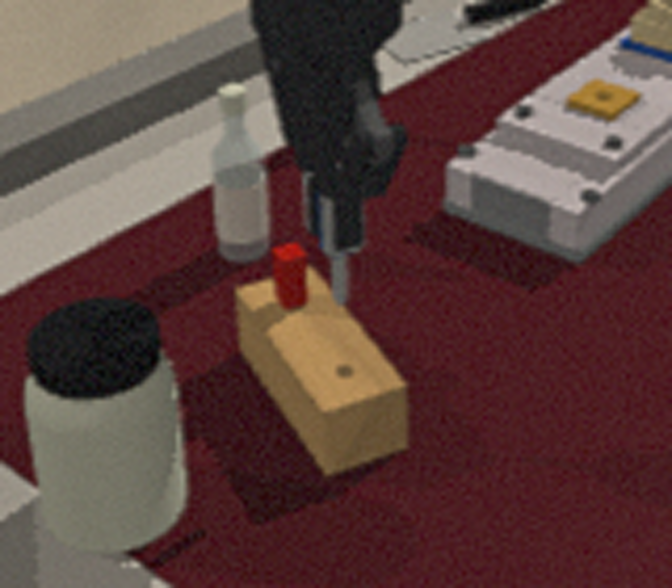

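Pin is held upright, tip at (321,233) in the wrist view. The empty hole shows at (320,209) and red is untouched at (430,220). I'll use the hole to get the pin's offset in the hand.

Run:
```python
from h import *
w=r.camera("wrist");hp=onplane(w,(320.5,209.5),.046);print("hole",hp)
s=r.read_state();M=rot(s["ee_rot"]);print("offset tool",(M.T@(hp-s["tcp_pos"])*1000).round(2))
tip=hp.copy();tip[2]=.090;print("pred tip px",proj(w,tip), "pred w/ zero offset",proj(w,[*s["tcp_pos"][:2],.09]))
g=w["pixels"][215:255,305:337];cv2.imwrite("pics/w4z.png",cv2.resize(g[:,:,::-1],None,fx=15,fy=15,interpolation=0))
```

```text
hole [0.52495085 0.278086   0.046     ]
offset tool [-0.51  1.22 85.17]
pred tip px [320.35301234 234.12956276] pred w/ zero offset [321.1999631 232.268954 ]
```

View pics/w4z.png

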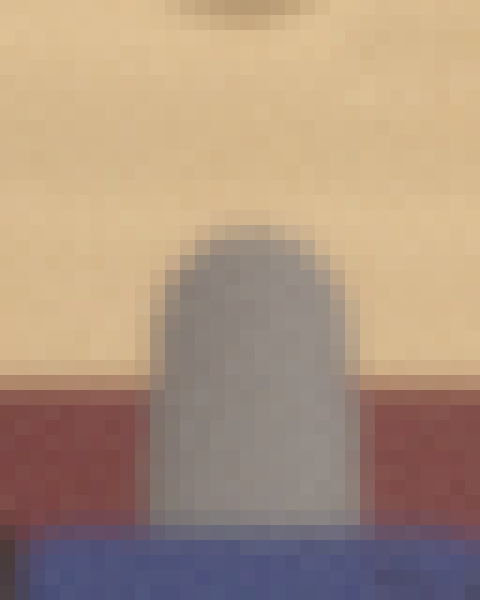

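```bash
python3 -m inch '[[[0.01,0.015,0.022,0,-0.05],[0.01,0.017,0.022,0,-0.05],[0.01,0.018,0.021,0,-0.05],[0.01,0.019,0.02,0,-0.05],[0.01,0.02,0.019,0,-0.05],[0.01,0.021,0.018,0,-0.05],[0.01,0.022,0.017,0,-0.05],[0.01,0.022,0.016,0,-0.05]]]' 60
python3 - <<'E'
from h import *
go(.5930,-.060,.132,4.6)
E
```

```text
time_s: 6.8
tcp_pos: [0.645, 0.0993, 0.1299]
ee_rot: [0.0, 1.0, 0.016, -0.001]
contact_force: [-0.4, -0.4, -0.8]
gripper_width: 0.178
t 6.8 tcp [0.645  0.0993 0.1299] yaw 1.83 zaxis [-2.3e-03 -4.0e-04 -1.0e+00] F [-0.35 -0.43 -0.85] grip 0.0152
tool delta mm [-57.02 157.54  -1.89] twist rad -0.0484
```

```bash
python3 -m inch '[[[0.01,-0.008,0.02,0,-0.05],[0.01,-0.008,0.022,0,0],[0.01,-0.008,0.022,0,0],[0.01,-0.008,0.022,0,0],[0.01,-0.008,0.02,0,0],[0.01,-0.008,0.018,0,0],[0.01,-0.005,0.012,0,0],[0.01,0,0,0,0]]]' 60
python3 - <<'E'
from h import *
w=r.camera("wrist");im=w["pixels"][:,:,::-1].copy()
cv2.imwrite("pics/w5.png",im)
c=r.camera("side");cv2.imwrite("pics/s5.png",cv2.resize(c["pixels"][130:270,280:440,::-1],None,fx=4.2,fy=4.2,interpolation=2))
go(.5930,-.060,.132,4.6)
print(blobs(w["pixels"],"brass")[0])
E
```

```text
time_s: 7.47
tcp_pos: [0.6009, -0.0408, 0.1303]
ee_rot: [0.0, 0.999, 0.039, -0.001]
contact_force: [0.1, 0.6, -0.9]
gripper_width: 0.178
t 7.5667 tcp [ 0.6017 -0.0384  0.1307] yaw 4.55 zaxis [-8.e-04  5.e-04 -1.e+00] F [ 0.5  -0.36 -0.31] grip 0.0151
tool delta mm [-10.36  20.84  -1.27] twist rad -0.0008
[]
```

View pics/w5.png

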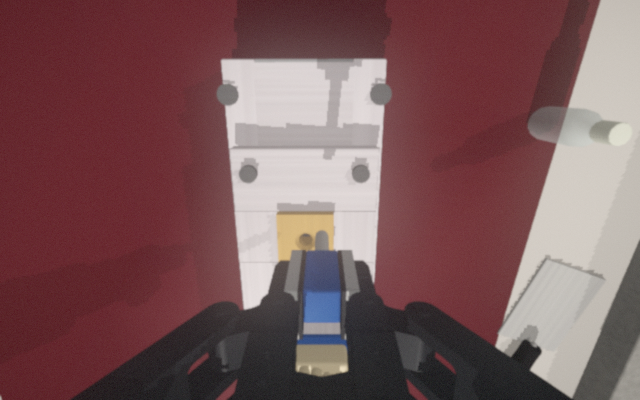

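View pics/s5.png

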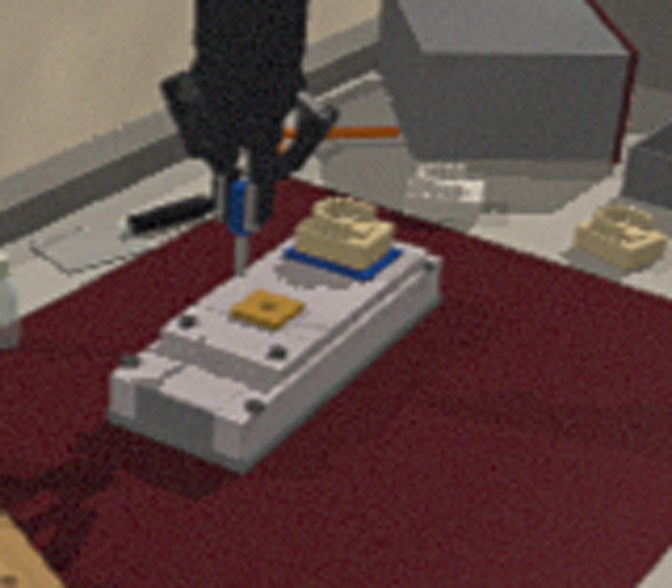

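The bore shows at (305,241) in the wrist view with the shaft beside it at (321,240). Computing the bore position.

Run:
```python
from h import *
w=r.camera("wrist");hp=onplane(w,(305.5,241),.06);print("bore",hp)
cv2.imwrite("pics/w5z.png",cv2.resize(w["pixels"][205:265,270:345,::-1],None,fx=10,fy=10,interpolation=0))
s=r.read_state();M=rot(s["ee_rot"])
# want pin (tcp + M*(-.0005,.0012)) at bore
t=hp-M@np.array([-.0003,.0012,0]);go(t[0],t[1],.132,4.6)
```

```text
bore [ 0.5919194  -0.05901557  0.06      ]
t 7.6167 tcp [ 0.6019 -0.0379  0.1309] yaw 4.6 zaxis [-5.e-04  4.e-04 -1.e+00] F [ 0.6   0.52 -0.49] grip 0.0151
tool delta mm [-11.32  19.05  -1.12] twist rad 0.0001
```

View pics/w5z.png

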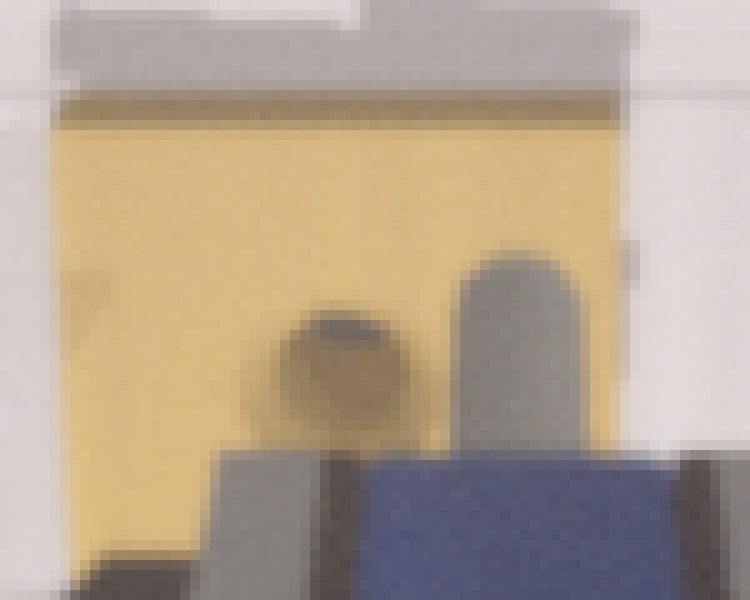

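Run:
```python
from h import *
w=r.camera("wrist")
s=r.read_state();M=rot(s["ee_rot"]);T=s["tcp_pos"]
def tool(p): return (M.T@(p-T)*1000).round(2)
print("bore x",tool(onplane(w,(304.2,241),.06)))
print("far edge mid",tool(onplane(w,(303.6,217.7),.06)),tool(onplane(w,(275.5,217.7),.06)),tool(onplane(w,(332,217.7),.06)))
for dx in(-.0005,0,.0005): print(proj(w,T+M@np.array([dx,.0012,T[2]-.0885])),proj(w,T+M@np.array([dx,.0012,T[2]-.1])))
```

```text
bore x [-12.39  20.1   70.98]
far edge mid [-12.5    2.25  70.99] [-32.07   2.25  71.  ] [ 7.27  2.26 70.98]
[320.72039157 233.18190397] [320.66526654 241.35238906]
[321.53565501 233.18158761] [321.52697002 241.35207757]
[322.35092277 233.18127125] [322.38867833 241.35176608]
```

```bash
python3 -m inch '[[[0.01,-0.004,0.006,0,0],[0.01,-0.004,0.007,0,0],[0.01,-0.0046,0.0078,0,0],[0.01,0,0,0.006,0],[0.01,0,0,0.006,0],[0.01,0,0,0.006,0],[0.01,0,0,0,0],[0.01,0,0,0,0]]]' 60
python3 - <<'E'
from h import *
w=r.camera("wrist");im=w["pixels"][:,:,::-1].copy()
cv2.imwrite("pics/w6.png",cv2.resize(im[200:280,270:370],None,fx=7,fy=7,interpolation=0))
c=r.camera("side");cv2.imwrite("pics/s6.png",cv2.resize(c["pixels"][160:230,300:390,::-1],None,fx=8,fy=8,interpolation=2))
go(.592,-.0595,.132,4.6)
E
```

```text
time_s: 8.33
tcp_pos: [0.5906, -0.0601, 0.1124]
ee_rot: [-0.0, 0.999, 0.04, -0.001]
contact_force: [0.4, 0.0, -0.1]
gripper_width: 0.171
t 8.4333 tcp [ 0.591  -0.0602  0.1134] yaw 4.6 zaxis [ 1.e-04 -0.e+00 -1.e+00] F [0.72 0.   0.53] grip 0.015
tool delta mm [  1.    -0.6  -18.65] twist rad 0.0
```

View pics/w6.png

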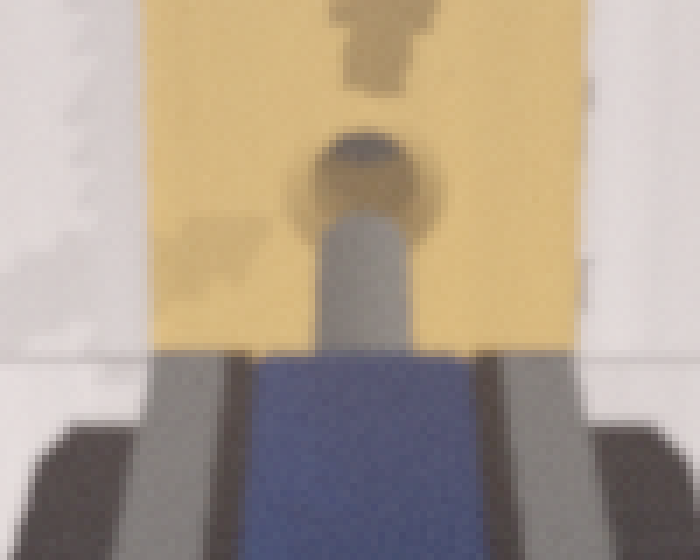

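View pics/s6.png

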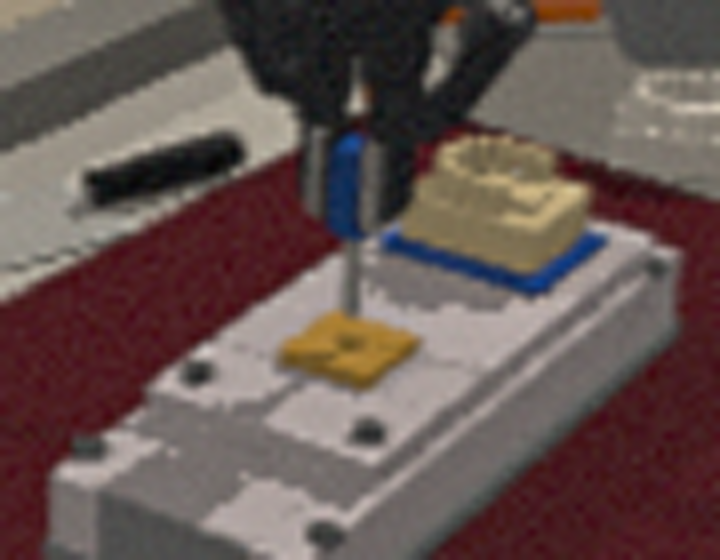

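Run:
```python
from h import *
w=r.camera("wrist")
s=r.read_state();M=rot(s["ee_rot"]);T=s["tcp_pos"]
def tool(p): return (M.T@(p-T)*1000).round(2)
h=cv2.cvtColor(w["pixels"],cv2.COLOR_RGB2HSV)
print(h[185:232:1,300].tolist()); 
print("bore",tool(onplane(w,(322.1,227),.06)), "per px", tool(onplane(w,(322.1,228),.06)))
print(T, "tip px", proj(w,T+M@np.array([.0002,.0012,T[2]-.0714])), proj(w,T+M@np.array([.0002,-.0016,T[2]-.0714])))
```

```text
[[6, 14, 177], [9, 14, 178], [6, 15, 174], [3, 16, 177], [3, 14, 176], [3, 16, 176], [3, 16, 176], [10, 22, 171], [15, 49, 157], [17, 79, 149], [18, 86, 155], [18, 95, 175], [19, 99, 204], [20, 102, 211], [19, 100, 212], [19, 99, 211], [19, 99, 212], [19, 100, 212], [19, 100, 212], [19, 101, 213], [19, 98, 213], [19, 103, 211], [19, 101, 212], [19, 101, 212], [19, 102, 213], [19, 102, 212], [19, 102, 213], [19, 102, 213], [20, 99, 213], [20, 99, 213], [19, 101, 213], [19, 100, 214], [19, 102, 213], [19, 102, 212], [19, 101, 215], [19, 100, 214], [19, 101, 214], [19, 101, 213], [19, 103, 213], [19, 101, 214], [19, 100, 214], [19, 100, 216], [19, 100, 215], [20, 99, 214], [19, 102, 211], [19, 102, 205], [19, 102, 203]]
bore [ 0.4   1.49 53.54] per px [ 0.4   2.19 53.54]
[ 0.59112974 -0.06022095  0.11353758] tip px [321.78600806 233.91370773] [321.78677596 229.7074939 ]
```

```bash
python3 - <<'E'
from h import *
w=r.camera("wrist")
s=r.read_state();M=rot(s["ee_rot"]);T=s["tcp_pos"]
for v in(195.5,196,196.5):print((M.T@(onplane(w,(300,v),.06)-T)*1000).round(2))
E
python3 -m inch '[[[0.01,0,0,0.003,0],[0.01,0,0,0.003,0],[0.01,0,0,0.003,0],[0.01,0,0,0.002,0],[0.01,0,0,0.002,0],[0.01,0,0,0.002,0],[0.01,0,0,0,0],[0.01,0,0,0,0]]]' 60
python3 - <<'E'
from h import *
go(.5911,-.0602,.09,4.6)
w=r.camera("wrist");im=w["pixels"][:,:,::-1].copy()
cv2.imwrite("pics/w7.png",cv2.resize(im[200:280,270:370],None,fx=7,fy=7,interpolation=0))
E
```

```text
[-13.38 -19.78  53.64]
[-13.38 -19.46  53.64]
[-13.39 -19.13  53.64]
time_s: 9.2
tcp_pos: [0.5909, -0.0604, 0.0982]
ee_rot: [0.0, 0.999, 0.04, -0.0]
contact_force: [-0.4, -0.4, -0.7]
gripper_width: 0.175
t 9.2 tcp [ 0.5909 -0.0604  0.0982] yaw 4.58 zaxis [-1.e-04 -0.e+00 -1.e+00] F [-0.43 -0.39 -0.71] grip 0.015
tool delta mm [ 0.22 -0.15  8.18] twist rad -0.0003
```

View pics/w7.png

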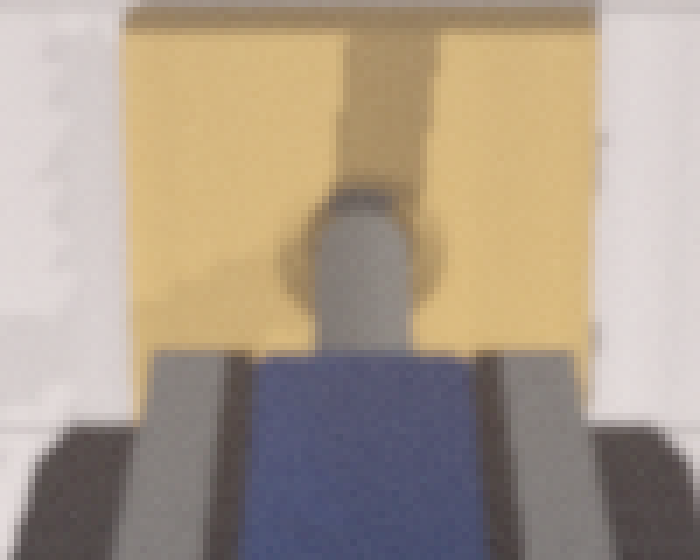

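Tip is inside the mouth, centred, with no side force. Going on down.

```bash
python3 -m inch '[[[0.01,0,0,0.002,0],[0.01,0,0,0.002,0],[0.01,0,0,0.002,0],[0.01,0,0,0.002,0],[0.01,0,0,0.002,0],[0.01,0,0,0.002,0],[0.01,0,0,0,0],[0.01,0,0,0,0]]]' 60
python3 - <<'E'
from h import *
go(.5911,-.0602,.082,4.6)
s=r.read_state(); print(s["torque"].round(2))
E
```

```text
time_s: 9.92
tcp_pos: [0.5908, -0.0604, 0.0861]
ee_rot: [-0.0, 0.999, 0.04, -0.0]
contact_force: [0.3, 0.5, -0.3]
gripper_width: 0.171
t 9.9167 tcp [ 0.5908 -0.0604  0.0861] yaw 4.58 zaxis [-3.e-04  0.e+00 -1.e+00] F [ 0.26  0.51 -0.28] grip 0.0146
tool delta mm [ 0.27 -0.13  4.11] twist rad -0.0003
[-0.02  0.   -0.01]
```

```bash
python3 -m inch '[[[0.01,0,0,0.0006,0],[0.01,0,0,0.0006,0],[0.01,0,0,0.0006,0],[0.01,0,0,0.0006,0],[0.01,0,0,0.0004,0],[0.01,0,0,0,0],[0.01,0,0,0,0],[0.01,0,0,0,0]]]' 60
python3 -m inch '[[[0.01,0,0,0.0003,0],[0.01,0,0,0.0003,0],[0.01,0,0,0.0003,0],[0.01,0,0,0,0],[0.01,0,0,0,0],[0.01,0,0,0,0],[0.01,0,0,0,0],[0.01,0,0,0,0]]]' 60
python3 -c "
from h import *
go(.5911,-.0602,.082,4.6)"
```

```text
time_s: 10.58
tcp_pos: [0.5909, -0.0604, 0.0836]
ee_rot: [0.0, 0.999, 0.04, 0.0]
contact_force: [-0.3, -0.6, -0.1]
gripper_width: 0.172
time_s: 11.25
tcp_pos: [0.5909, -0.0604, 0.0826]
ee_rot: [0.0, 0.999, 0.04, 0.0]
contact_force: [-0.0, -0.3, -0.6]
gripper_width: 0.179
t 11.25 tcp [ 0.5909 -0.0604  0.0826] yaw 4.58 zaxis [ 1.e-04 -1.e-04 -1.e+00] F [-0.01 -0.29 -0.62] grip 0.0152
tool delta mm [ 0.17 -0.16  0.62] twist rad -0.0003
```

```bash
python3 -m inch '[[[0.01,0,0,0.0003,0],[0.01,0,0,0.0003,0],[0.01,0,0,0,0],[0.01,0,0,0,0],[0.01,0,0,0,0],[0.01,0,0,0,0],[0.01,0,0,0,0],[0.01,0,0,0,0]]]' 60
python3 -m inch '[[[0.01,0,0,0.0003,0],[0.01,0,0,0.0002,0],[0.01,0,0,0,0],[0.01,0,0,0,0],[0.01,0,0,0,0],[0.01,0,0,0,0],[0.01,0,0,0,0],[0.01,0,0,0,0]]]' 60
python3 -c "
from h import *
go(.5911,-.0602,.082,4.6)"
```

```text
time_s: 11.92
tcp_pos: [0.5909, -0.0604, 0.082]
ee_rot: [0.0, 0.999, 0.04, 0.0]
contact_force: [1.2, 0.4, -0.2]
gripper_width: 0.176
time_s: 12.58
tcp_pos: [0.591, -0.0604, 0.0818]
ee_rot: [0.0, 0.999, 0.04, 0.0]
contact_force: [-0.9, 0.3, 4.4]
gripper_width: 0.173
t 12.5833 tcp [ 0.591  -0.0604  0.0818] yaw 4.58 zaxis [ 5.e-04 -2.e-04 -1.e+00] F [-0.86  0.27  4.41] grip 0.0148
tool delta mm [ 0.07 -0.21 -0.2 ] twist rad -0.0003
```

Tip is on the bed (4.4 N). At least the first 6 mm can't contain the hole, so I slide 5 mm first.

```bash
python3 -m inch '[[[0.01,0,-0.0004,0.0001,0],[0.01,0,-0.0008,0,0],[0.01,0,-0.0008,0,0],[0.01,0,-0.0008,0,0],[0.01,0,-0.0008,0,0],[0.01,0,-0.0008,0,0],[0.01,0,-0.0006,0,0],[0.01,0,0,0,0]]]' 60
python3 -c "
from h import *
go(.5911,-.0602,.0818,4.6)"
```

```text
time_s: 13.25
tcp_pos: [0.5909, -0.0561, 0.0818]
ee_rot: [0.001, 0.999, 0.04, 0.001]
contact_force: [0.8, -5.3, 5.2]
gripper_width: 0.172
t 13.25 tcp [ 0.5909 -0.0561  0.0818] yaw 4.56 zaxis [ 0.0013 -0.0015 -1.    ] F [ 0.82 -5.32  5.2 ] grip 0.0147
tool delta mm [-0.12  4.12 -0.02] twist rad -0.0007
```

```bash
cat > gate.py <<'E'
from h import *
import sys
s=r.read_state();F=s["contact_force"];z=s["tcp_pos"][2]
bad = z<.0815 or F[2]<2.8 or F[2]>9 or np.hypot(F[0],F[1])>10
print("gate",s["tcp_pos"].round(4),F.round(1),"STOP" if bad else "ok"); sys.exit(int(bad))
E
S() { :; }
python3 -m inch '[[[0.01,0,-0.0005,0,0],[0.01,0,-0.0005,0,0],[0.01,0,-0.0005,0,0],[0.01,0,-0.0005,0,0],[0.01,0,-0.0005,0,0],[0.01,0,0,0,0],[0.01,0,0,0,0],[0.01,0,0,0,0]]]' >/dev/null; python3 gate.py &&
python3 -m inch '[[[0.01,0,-0.0005,0,0],[0.01,0,-0.0005,0,0],[0.01,0,-0.0005,0,0],[0.01,0,-0.0005,0,0],[0.01,0,-0.0005,0,0],[0.01,0,0,0,0],[0.01,0,0,0,0],[0.01,0,0,0,0]]]' >/dev/null; python3 gate.py &&
python3 -m inch '[[[0.01,0,-0.0005,0,0],[0.01,0,-0.0005,0,0],[0.01,0,-0.0005,0,0],[0.01,0,-0.0005,0,0],[0.01,0,-0.0005,0,0],[0.01,0,0,0,0],[0.01,0,0,0,0],[0.01,0,0,0,0]]]' >/dev/null; python3 gate.py
```

```text
gate [ 0.5907 -0.0535  0.0818] [ 0.4 -5.3  4.8] ok
gate [ 0.5898 -0.0497  0.0807] [ 0.5 -1.6  1.1] STOP
gate [ 0.5898 -0.0497  0.0807] [ 0.5 -1.6  1.1] STOP
```

The pin dropped 1.1 mm and the forces fell off, which suggests the hole. Pressing gently.

```bash
python3 -m inch '[[[0.01,0,0,0.0003,0],[0.01,0,0,0.0003,0],[0.01,0,0,0.0003,0],[0.01,0,0,0.0003,0],[0.01,0,0,0,0],[0.01,0,0,0,0],[0.01,0,0,0,0],[0.01,0,0,0,0]]]' 
python3 -c "
from h import *
go(.5911,-.0602,.0658,4.6)"
```

```text
time_s: 15.25
tcp_pos: [0.59, -0.05, 0.0803]
ee_rot: [-0.0, 0.999, 0.04, -0.0]
contact_force: [-1.4, 1.4, 6.0]
gripper_width: 0.178
t 15.25 tcp [ 0.59   -0.05    0.0803] yaw 4.6 zaxis [-4.e-04  7.e-04 -1.e+00] F [-1.42  1.4   5.96] grip 0.0152
tool delta mm [ 0.31 10.29 14.54] twist rad -0.0
```

```bash
python3 -m inch '[[[0.01,0,-0.0003,0,0],[0.01,0,-0.0003,0,0],[0.01,0,-0.0002,0,0],[0.01,0,0,0,0],[0.01,0,0,0,0],[0.01,0,0,0,0],[0.01,0,0,0,0],[0.01,0,0,0,0]]]' 
python3 -c "
from h import *
go(.5911,-.0602,.0658,4.6)"
```

```text
time_s: 15.92
tcp_pos: [0.5899, -0.0498, 0.0803]
ee_rot: [0.0, 0.999, 0.04, -0.0]
contact_force: [-1.5, 0.5, 4.5]
gripper_width: 0.176
t 15.9167 tcp [ 0.5899 -0.0498  0.0803] yaw 4.58 zaxis [-2.e-04 -3.e-04 -1.e+00] F [-1.51  0.47  4.45] grip 0.0151
tool delta mm [ 0.32 10.49 14.51] twist rad -0.0004
```

```bash
python3 -m inch '[[[0.01,0,-0.0003,0,0],[0.01,0,-0.0003,0,0],[0.01,0,-0.0004,0,0],[0.01,0,0,0,0],[0.01,0,0,0,0],[0.01,0,0,0,0],[0.01,0,0,0,0],[0.01,0,0,0,0]]]' 
python3 -c "
from h import *
go(.5911,-.0602,.0658,4.6)"
```

```text
time_s: 16.58
tcp_pos: [0.59, -0.0489, 0.0802]
ee_rot: [0.0, 0.999, 0.04, 0.0]
contact_force: [-1.4, -4.1, 2.7]
gripper_width: 0.18
t 16.5833 tcp [ 0.59   -0.0489  0.0802] yaw 4.57 zaxis [ 2.e-04 -5.e-04 -1.e+00] F [-1.44 -4.08  2.69] grip 0.0154
tool delta mm [ 0.16 11.39 14.37] twist rad -0.0005
```

```bash
python3 -m inch '[[[0.01,0,0,0.0003,0],[0.01,0,0,0.0003,0],[0.01,0,0,0.0003,0],[0.01,0,0,0,0],[0.01,0,0,0,0],[0.01,0,0,0,0],[0.01,0,0,0,0],[0.01,0,0,0,0]]]' 
python3 -c "
from h import *
go(.5911,-.0602,.0658,4.6)"
```

```text
time_s: 17.25
tcp_pos: [0.59, -0.0486, 0.0793]
ee_rot: [0.0, 0.999, 0.04, 0.0]
contact_force: [-0.3, -2.3, 4.9]
gripper_width: 0.175
t 17.25 tcp [ 0.59   -0.0486  0.0793] yaw 4.59 zaxis [ 2.e-04 -0.e+00 -1.e+00] F [-0.29 -2.34  4.92] grip 0.0149
tool delta mm [ 0.12 11.67 13.51] twist rad -0.0002
```

```bash
python3 -m inch '[[[0.01,0,-0.0002,0.0003,0],[0.01,0,0,0.0003,0],[0.01,0,0,0.0003,0],[0.01,0,0,0.0003,0],[0.01,0,0,0.0003,0],[0.01,0,0,0,0],[0.01,0,0,0,0],[0.01,0,0,0,0]]]' 
python3 -c "
from h import *
go(.5911,-.0602,.0658,4.6)"
```

```text
time_s: 17.92
tcp_pos: [0.59, -0.0483, 0.0777]
ee_rot: [-0.0, 0.999, 0.04, 0.0]
contact_force: [0.0, -2.0, 4.7]
gripper_width: 0.176
t 17.9167 tcp [ 0.59   -0.0483  0.0777] yaw 4.59 zaxis [ 0.e+00  2.e-04 -1.e+00] F [ 0.   -2.03  4.7 ] grip 0.0151
tool delta mm [ 0.17 12.   11.93] twist rad -0.0002
```

Going in. 11.9 mm remain, so I continue with larger steps.

```bash
python3 -m inch '[[[0.01,0,0,0.0005,0],[0.01,0,0,0.0005,0],[0.01,0,0,0.0005,0],[0.01,0,0,0.0005,0],[0.01,0,0,0.0005,0],[0.01,0,0,0.0005,0],[0.01,0,0,0,0],[0.01,0,0,0,0]]]' 
python3 -c "
from h import *
go(.5911,-.0602,.0658,4.6)"
```

```text
time_s: 18.58
tcp_pos: [0.59, -0.0483, 0.0748]
ee_rot: [-0.0, 0.999, 0.04, 0.0]
contact_force: [-1.0, -1.1, 4.5]
gripper_width: 0.174
t 18.5833 tcp [ 0.59   -0.0483  0.0748] yaw 4.59 zaxis [ 1.e-04  2.e-04 -1.e+00] F [-1.03 -1.08  4.53] grip 0.0148
tool delta mm [ 0.17 12.    9.02] twist rad -0.0002
```

```bash
python3 -m inch '[[[0.01,0,0,0.0005,0],[0.01,0,0,0.0005,0],[0.01,0,0,0.0005,0],[0.01,0,0,0.0005,0],[0.01,0,0,0.0005,0],[0.01,0,0,0.0005,0],[0.01,0,0,0.0005,0],[0.01,0,0,0,0]]]' 
python3 -m inch '[[[0.01,0,0,0.0005,0],[0.01,0,0,0.0005,0],[0.01,0,0,0.0005,0],[0.01,0,0,0.0005,0],[0.01,0,0,0.0005,0],[0.01,0,0,0.0005,0],[0.01,0,0,0,0],[0.01,0,0,0,0]]]' 
python3 -c "
from h import *
go(.5911,-.0602,.0658,4.6)"
```

```text
time_s: 19.25
tcp_pos: [0.59, -0.0482, 0.0713]
ee_rot: [-0.0, 0.999, 0.04, 0.0]
contact_force: [0.3, -0.8, 4.9]
gripper_width: 0.181
time_s: 19.92
tcp_pos: [0.59, -0.0482, 0.0683]
ee_rot: [-0.0, 0.999, 0.04, 0.0]
contact_force: [-0.9, -1.2, 4.6]
gripper_width: 0.174
t 19.9167 tcp [ 0.59   -0.0482  0.0683] yaw 4.59 zaxis [-0.e+00  3.e-04 -1.e+00] F [-0.89 -1.22  4.57] grip 0.0148
tool delta mm [ 0.18 12.03  2.48] twist rad -0.0002
```

```bash
python3 -m inch '[[[0.01,0,0,0.0004,0],[0.01,0,0,0.0004,0],[0.01,0,0,0.0004,0],[0.01,0,0,0.0004,0],[0.01,0,0,0.0004,0],[0.01,0,0,0,0],[0.01,0,0,0,0],[0.01,0,0,0,0]]]' 
python3 -m inch '[[[0.01,0,0,0.0002,0],[0.01,0,0,0.0002,0],[0.01,0,0,0.0002,0],[0.01,0,0,0,0],[0.01,0,0,0,0],[0.01,0,0,0,0],[0.01,0,0,0,0],[0.01,0,0,0,0]]]' 
python3 -c "
from h import *
go(.5911,-.0602,.0658,4.6)"
```

```text
time_s: 20.58
tcp_pos: [0.5899, -0.0483, 0.0663]
ee_rot: [-0.0, 0.999, 0.04, -0.0]
contact_force: [-0.8, -0.8, 4.9]
gripper_width: 0.175
time_s: 21.25
tcp_pos: [0.59, -0.0482, 0.066]
ee_rot: [-0.0, 0.999, 0.04, 0.0]
contact_force: [-2.0, 0.0, 7.0]
gripper_width: 0.178
t 21.25 tcp [ 0.59   -0.0482  0.066 ] yaw 4.59 zaxis [ 1.e-04  3.e-04 -1.e+00] F [-1.99  0.02  7.04] grip 0.0152
tool delta mm [ 0.18 12.02  0.2 ] twist rad -0.0002
```

Seating is beginning: force is rising with no further sinking. One more gentle push.

```bash
python3 -m inch '[[[0.01,0,0,0.0003,0],[0.01,0,0,0.0003,0],[0.01,0,0,0,0],[0.01,0,0,0,0],[0.01,0,0,0,0],[0.01,0,0,0,0],[0.01,0,0,0,0],[0.01,0,0,0,0]]]'
python3 - <<'E'
from h import *
go(.5911,-.0602,.0658,4.6)
c=r.camera("side");cv2.imwrite("pics/s8.png",cv2.resize(c["pixels"][150:240,290:390,::-1],None,fx=7,fy=6,interpolation=2))
w=r.camera("wrist");cv2.imwrite("pics/w8.png",w["pixels"][:,:,::-1])
E
```

```text
time_s: 21.92
tcp_pos: [0.59, -0.0482, 0.066]
ee_rot: [-0.0, 0.999, 0.04, 0.0]
contact_force: [-3.7, -0.1, 10.1]
gripper_width: 0.183
t 21.9167 tcp [ 0.59   -0.0482  0.066 ] yaw 4.59 zaxis [ 2.e-04  2.e-04 -1.e+00] F [-3.67 -0.1  10.06] grip 0.0156
tool delta mm [ 0.16 12.02  0.15] twist rad -0.0002
```

View pics/s8.png

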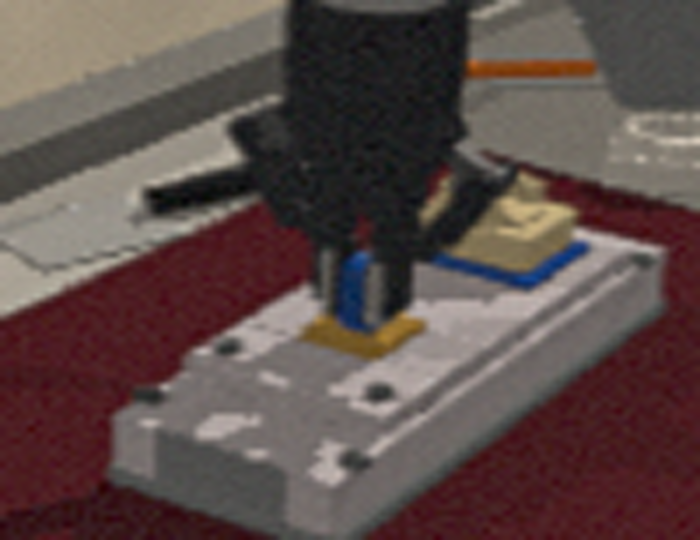

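View pics/w8.png

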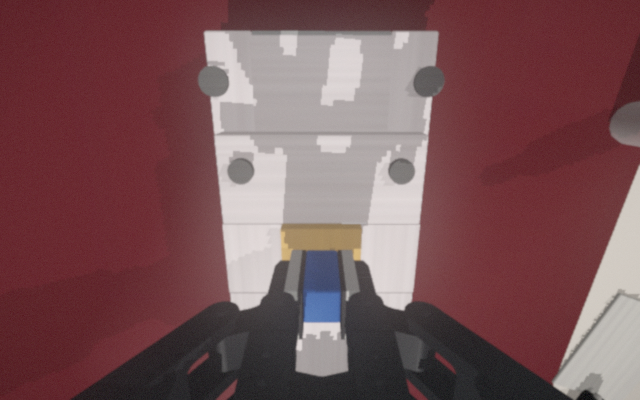

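Head is down on the bushing: 15.8 mm of sinking, 10 N. Releasing and looking.

```bash
python3 -m inch '[[[0.01,0,0,-0.0004,0],[0.01,0,0,0,0],[0.03,0,0,0,0],[0.045,0,0,0,0],[0.045,0,0,0,0],[0.045,0,0,0,0],[0.045,0,0,0,0],[0.045,0,0,0,0]]]' 
python3 -m inch '[[[0.045,0,0,-0.005,0],[0.045,0,0,-0.01,0],[0.045,0,0,-0.015,0],[0.045,0,0,-0.02,0],[0.045,0,0,-0.02,0],[0.045,0,0,-0.02,0],[0.045,0,0,-0.01,0],[0.045,0,0,0,0]]]'
python3 - <<'E'
from h import *
go(.5911,-.0602,.0658,4.6)
c=r.camera("side");cv2.imwrite("pics/s9.png",cv2.resize(c["pixels"][150:240,290:390,::-1],None,fx=7,fy=6,interpolation=2))
w=r.camera("wrist");cv2.imwrite("pics/w9.png",w["pixels"][:,:,::-1])
b=[x for x in blobs(c["pixels"],"blue")[0]];print(b)
t=r.camera("top");print(blobs(t["pixels"],"red")[0],blobs(t["pixels"],"blue")[0])
E
```

```text
time_s: 22.68
tcp_pos: [0.5899, -0.0484, 0.0652]
ee_rot: [-0.0, 0.999, 0.04, -0.0]
contact_force: [0.9, 0.7, -0.2]
gripper_width: 0.526
time_s: 23.35
tcp_pos: [0.5913, -0.0486, 0.1694]
ee_rot: [0.001, 0.999, 0.04, 0.003]
contact_force: [0.4, -0.3, -1.1]
gripper_width: 0.526
t 23.35 tcp [ 0.5913 -0.0486  0.1694] yaw 4.59 zaxis [ 0.0062 -0.001  -1.    ] F [ 0.42 -0.3  -1.06] grip 0.045
tool delta mm [ -1.78  11.4  103.6 ] twist rad -0.0002
[(np.int32(53), array([360.5, 193.8]), array([347, 190,  27,   8], dtype=int32)), (np.int32(61), array([341.4, 198.3]), array([339, 192,   6,  13], dtype=int32))]
[(np.int32(12), array([256.3, 205.6]), array([255, 204,   4,   4], dtype=int32))] [(np.int32(10), array([390.5, 211.9]), array([386, 211,  10,   2], dtype=int32))]
```

View pics/s9.png

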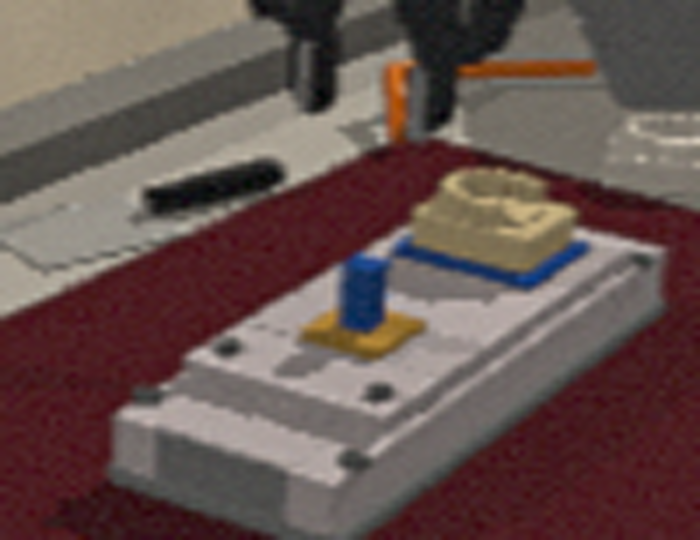

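View pics/w9.png

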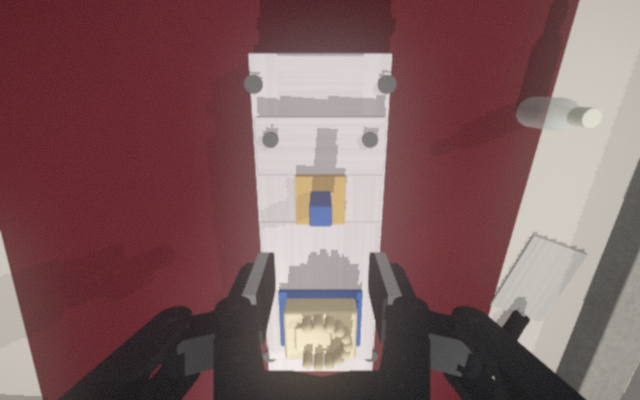

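The pin stands upright on the bushing, and red is unchanged at (256,206) in the top view. As a height check and final seating, I'll touch the head's top lightly with shut fingers (expected at z = 0.096).

```bash
python3 -m inch '[[[0.0,0,0.001,0,0],[0.0,0,0,0.01,0],[0.0,0,0,0.01,0],[0.0,0,0,0.015,0],[0.0,0,0,0.01,0],[0.0,0,0,0.01,0],[0.0,0,0,0.005,0],[0.0,0,0,0,0]]]' 30
python3 -m inch '[[[0,0,0,0,0],[0,0,0,0,0],[0,0,0,0,0],[0,0,0,0,0],[0,0,0,0,0],[0,0,0,0,0],[0,0,0,0,0],[0,0,0,0,0]]]' 
python3 -c "
from h import *
go(.590,-.0494,.096,4.6)"
```

```text
time_s: 24.17
tcp_pos: [0.5892, -0.0493, 0.1035]
ee_rot: [-0.0, 0.999, 0.04, -0.002]
contact_force: [0.8, -0.7, 0.3]
gripper_width: 0.001
time_s: 24.83
tcp_pos: [0.59, -0.0494, 0.1056]
ee_rot: [0.0, 0.999, 0.04, 0.0]
contact_force: [0.8, -1.1, -0.1]
gripper_width: 0.005
t 24.8333 tcp [ 0.59   -0.0494  0.1056] yaw 4.58 zaxis [ 1.e-04 -1.e-04 -1.e+00] F [ 0.77 -1.13 -0.12] grip 0.0004
tool delta mm [-0.04 -0.04  9.55] twist rad -0.0003
```

```bash
python3 -m inch '[[[0,0,0,0.002,0],[0,0,0,0.002,0],[0,0,0,0.002,0],[0,0,0,0.001,0],[0,0,0,0.0005,0],[0,0,0,0.0005,0],[0,0,0,0,0],[0,0,0,0,0]]]' 
python3 -m inch '[[[0,0,0,0.0003,0],[0,0,0,0.0003,0],[0,0,0,0.0003,0],[0,0,0,0.0003,0],[0,0,0,0.0003,0],[0,0,0,0,0],[0,0,0,0,0],[0,0,0,0,0]]]' 
python3 -c "
from h import *
go(.590,-.0494,.096,4.6)"
```

```text
time_s: 25.5
tcp_pos: [0.5901, -0.0494, 0.0976]
ee_rot: [0.0, 0.999, 0.04, 0.0]
contact_force: [-0.3, -0.1, 0.1]
gripper_width: 0.002
time_s: 26.17
tcp_pos: [0.5901, -0.0494, 0.0961]
ee_rot: [0.0, 0.999, 0.04, 0.0]
contact_force: [-0.2, 0.5, 1.5]
gripper_width: -0.0
t 26.1667 tcp [ 0.5901 -0.0494  0.0961] yaw 4.58 zaxis [ 2.e-04 -1.e-04 -1.e+00] F [-0.24  0.53  1.49] grip -0.0
tool delta mm [-0.09 -0.05  0.12] twist rad -0.0003
```

Contact at 0.0961, where a seated head should be. One light push, then withdraw.

```bash
python3 -m inch '[[[0,0,0,0.0003,0],[0,0,0,0.0003,0],[0,0,0,0,0],[0,0,0,0,0],[0,0,0,0,0],[0,0,0,0,0],[0,0,0,0,0],[0,0,0,0,0]]]' 
python3 -m inch '[[[0,0,0,-0.002,0],[0,0,0,-0.01,0],[0,0,0,-0.02,0],[0,0,0,-0.02,0],[0,0,0,-0.02,0],[0,0,0,-0.02,0],[0,0,0,-0.01,0],[0,0,0,0,0]]]' 
python3 -m inch '[[[0,0,0,0,0],[0,0,0,0,0],[0,0,0,0,0],[0,0,0,0,0],[0,0,0,0,0],[0,0,0,0,0],[0,0,0,0,0],[0,0,0,0,0]]]'
python3 - <<'E'
from h import *
go(.590,-.0494,.096,4.6)
c=r.camera("side");cv2.imwrite("pics/s10.png",c["pixels"][:,:,::-1])
E
```

```text
time_s: 26.83
tcp_pos: [0.5903, -0.0494, 0.0961]
ee_rot: [0.0, 0.999, 0.04, 0.0]
contact_force: [-2.1, 0.9, 6.0]
gripper_width: -0.002
time_s: 27.5
tcp_pos: [0.5911, -0.0496, 0.2006]
ee_rot: [0.001, 0.999, 0.04, 0.003]
contact_force: [-0.0, 0.2, -0.3]
gripper_width: 0.006
time_s: 28.17
tcp_pos: [0.59, -0.0494, 0.1973]
ee_rot: [0.0, 0.999, 0.04, -0.0]
contact_force: [-0.6, -0.5, -0.3]
gripper_width: -0.001
t 28.1667 tcp [ 0.59   -0.0494  0.1973] yaw 4.58 zaxis [-1.e-04 -1.e-04 -1.e+00] F [-0.56 -0.45 -0.33] grip -0.0001
tool delta mm [-2.0000e-02 -2.0000e-02  1.0131e+02] twist rad -0.0003
```

View pics/s10.png

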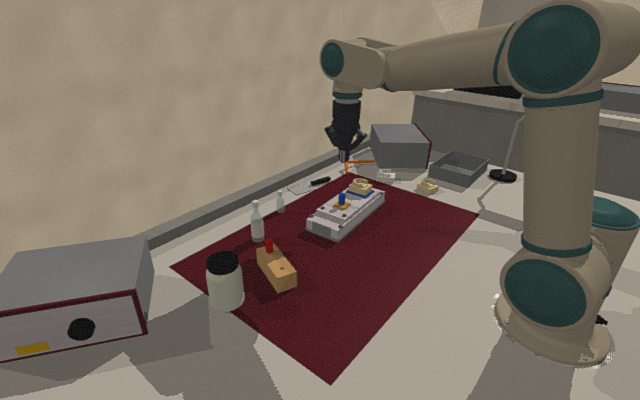

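The side view shows the blue pin seated at (342,198), red still in the stand at (269,245), everything else in place and the gripper clear. Handing in.

```bash
python3 -c "
from workcell import r
print(r.job_done())"
```

```text
the job is handed in; nothing more can be done
None
```

The carriage is locked: the blue pin is through the bushing, in the hidden hole, with its head flush on the brass. I handed the job in at about 28 s, with the gripper clear.

- **Search:** I took the pin from the stand and set it through the bushing onto the bed. Sliding the carriage about 12 mm along +y while pressing at about 5 N, the tip dropped into the hole.
- **One correction:** on the first press the tip stopped after 0.4 mm, most likely on the hole's rim. I eased it about 1 mm further along +y, and it then sank steadily.
- **Forces:** about 5 N while the pin sank and about 10 N at seating. These are readings taken at the end of each move, so a brief peak between them would not show.

**Last checks:**
- The pin sank 15.8 mm, against a nominal 16 mm.
- With the fingers shut, I touched the head's top at 96.1 mm, against an expected 96 mm. It did not move under 6 N.
- In the last pictures the pin stands upright on the bushing. The red pin and the other things look where they were.

No check failed. One early measurement disagreed: the bushing position from the top camera was 2–3 mm off the wrist camera's. I used the wrist camera, and the pin went in with no noticeable side force.

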